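# Open the combination lock on the culture box and lift it off the hasp

## Task

Unlock the spent-culture box: turn the combination lock's black dial clockwise (seen from above) until you feel the notch and the shackle clicks out a little, then pull the U-shaped shackle all the way out while the lock still lies in its cradle. Then lift the lock up off the hasp, dial upwards and level, and finish while holding it still over the box, about 10 cm above the lid, with the shackle still open; do not let go, and leave the spirit lamp and the two culture dishes where they stand.

Things in the scene. Friction and masses are not known exactly. Their poses are not given: they have to be found in the camera images.
- culture_box: cream plastic box for spent cultures, 252 x 312 x 160 mm, fixed to the bench. Origin: centre of its underside; x points from its front to its back (away from the robot), y along its width to the left, z up. The lid's top is 158 mm above the origin. On its middle lies a 3 mm steel hasp plate, 72 mm wide, with a black cradle (lips 6 mm, front stop 16 mm high) that holds the lock on all sides
- hasp_stud (a point): middle of the top of the steel hasp stud's head, 26.5 mm above the hasp plate, fixed to the box. The stud stands between the shackle's legs; its head, 26 mm along box x, 18 mm along y, 6 mm thick, reaches forward over the shackle's bow, so the lock cannot be lifted off until the shackle is pulled well out
- lock_center (a point): centre of the brass lock body, a block 64 (x) x 60 (y) x 24 mm (z) lying on its back in the cradle; axes as the box's while it lies there (x to the back, z out of the dial face). The lock is loose and weighs about 0.4 kg in all. This point starts 15 mm above the top of the lid
- dial_knob (a point): point on the dial's axis, inside the round knob on top of the lock, right above lock_center. The knob is black, 34 mm in diameter, 22 mm tall, on a 47 mm aluminium flange 5 mm thick; this point lies 11 mm above the flange and 11 mm below the knob's top. The knob may be gripped in any direction, to turn it and also to lift the lock
- dial (a joint): angle of the dial, rad, growing clockwise seen from above. It turns with under 0.1 N m and stays where it is left. One hidden notch lies 0.5 to 1.4 rad clockwise from where the dial stands at the start, in a different place every time; at the notch the shackle springs out 7 mm by itself and the dial then jams against further turning
- shackle (a joint): how far the shackle stands out, m: 0 locked, 0.007 clicked out at the notch (green bands then show on its legs), 0.026 pulled out fully. It slides level along the box's -x, to the front; away from the notch it is blocked; after the click it slides with 1 to 3 N and stays where it is left
- shackle_grip (a point): point midway between the legs of the U-shaped steel shackle, near its bow; moves with it. 9 mm round bar, 49 mm wide overall along y, centre line 13 mm above the hasp plate (16 mm above the lid). The bow's outer end is 11 mm further to -x. Grip it from above across both legs (fingers along y, outside the legs); the stud fills the middle
- spirit_lamp: glass spirit lamp with a glass cap, 72 mm in diameter, 102 mm tall, to the right of the box; origin at its underside. Leave alone
- pink_dish: pink culture dish, 92 mm in diameter, 15 mm tall, to the left of the box, the further one; origin at its underside. Leave alone
- red_dish: salmon red culture dish, 92 mm in diameter, 15 mm tall, to the left of the box near its front; origin at its underside. Leave alone

How it is judged (in metres and radians):
On the way, in this order (a step that is already met when the one before it is completed fails the run):
1. the dial is at its notch: the shackle has clicked out, the lock still in its cradle (value of joint shackle between 0.005 and 0.015 m and z of lock_center in the frame of culture_box below 0.181 m), for 0.2 s.
2. the shackle is pulled fully out, the lock still in its cradle (value of joint shackle above 0.022 m and z of lock_center in the frame of culture_box below 0.181 m), for 0.2 s.
At the end, for the whole second after the job is handed in: The lock is held still in the fingers, touching nothing else, over the box (within 15 cm of its centre), lock centre 7.7 to 20 cm above the lid, dial up and level within 0.3 rad, shackle still out at least 18 mm; lamp and dishes within 2 cm of where they stood (z of lock_center in the frame of culture_box between 0.235 and 0.36 m and horizontal distance between lock_center and culture_box below 0.15 m and angle between lock_center's own z axis and vertical below 0.3 rad and value of joint shackle above 0.018 m and contact force between the fingers and lock above 1 N and contact force between culture_box and lock below 0.1 N and linear speed of lock below 0.03 m/s and distance of each of spirit_lamp, pink_dish, red_dish from where it was at the start of the episode below 0.02 m); the arm keeps its last pose, push and grip.
It fails at once if the spirit lamp or a culture dish is knocked more than 2 cm out of place, or the lamp tipped (distance of any of spirit_lamp, pink_dish, red_dish from where it was at the start of the episode above 0.02 m or angle between spirit_lamp's own z axis and vertical above 0.3 rad).
It also fails if it takes over 54 s, if anything falls off the work surface, if the arm or the gripper's body presses on something with over 40 N, if the wrist force passes 120 N, or if a joint passes its speed limit or range.

## Robot

A 6-joint arm with a two-finger parallel gripper is mounted at the origin on a cart in front of the work surface, level with it; the furniture and walls round the work are solid. World frame = base frame: x ahead of the robot, y to its left, z up, the work surface at z = 0. Lengths are in mm, angles in rad, forces in N, time in s.
With the tool pointing down it reaches from about 325 to 875 mm from the base axis. Payload 4.4 kg.
Tool frame: the origin (TCP) lies on the centre line of the jaws, within the pads' length; the fingertips stand ahead of it and the grasp point (between the pads) lies 6 mm ahead of it (ctrl.tcp_to_tips is the z of the fingertips in the tool frame, in mm); z points along the fingers, y is the line along which they close (so a half turn about z gives the same grasp; the last joint's range is limited). The gripper opens to 85 mm and grips with 20 to 120 N. Pads are 22 mm wide; open, the fingers measure 114 mm over their backs; the gripper's body (76 mm by 85 mm) begins 54 mm behind the grasp point. The pads swing forward as they close: fully open they stand 13 mm farther back than shut.
Start: joints at [-1.264, 0.207, 1.542, -0, 1.393, -0.15], TCP at [253.609, -516.052, 235.082] pointing down, gripper open.
Joint ranges: [-2.73, 2.73], [-0.86, 2.22], [0.23, 2.46], [-1.11, 4.25], [0.08, 2.63], [-2.82, 2.82]. Speed limits (rad/s): [2.79, 2.79, 3.14, 3.14, 3.14, 3.14].

## Interface

Orientations are given as a 3x3 rotation matrix whose columns are the frame's x, y, z axes.
In Python, from plant import ctrl, sensors, optics gives the robot as it stands. Calls block until the motion is done:
- ctrl.move_ptp(position, orientation): joint-space move of the TCP to a pose.
- ctrl.move_l(position, rot=None, vel=150, threshold=None): straight line of the TCP; rot=None keeps the orientation; vel is the mean speed in mm/s. With threshold (N) it stops when the force on the tool has changed by that much, and returns True; else False.
- ctrl.set_joints(angles): joint-space move.
- ctrl.gripper_to(opening, force=None): finger opening in mm; force is the grip in N (None keeps the last); returns when the fingers have stopped.
- ctrl.hold(seconds).
- ctrl.solve_ik(position, orientation): joint angles nearest the present ones, or None.
- sensors.read_state(): the state.
- optics.grab_frame(name): name is "scene" or "top" or "wrist"; returns (picture, depth): 400x640x3 uint8, red, green, blue; 400x640 float32, mm along the optical axis (not along the pixel's ray), 0 where there is no reading.
- optics.camera_params(name): a dict with "mtx" (3x3 intrinsics, pixels), "R" (3x3) and "t" (3): a world point X has camera coordinates R X + t; the wrist camera has in their place "T_tool_cam" (4x4, takes a point from camera to tool coordinates, whose origin is the TCP and whose axes are the flange's). Camera axes: x right, y down, z forward; pixel columns grow to the right and rows downward; lengths in mm; the calibration is good to about 2 mm. A picture is of the moment at which its call begins: read the wrist's pose just before it. camera_params takes no time and is no camera call.
A pose or a line that the arm cannot do raises ctrl.MotionError and nothing moves.
- ctrl.finish_job(): hands the job in; it is judged then, once.
The state is a dict: "t": time; "q": joint angles; "qvel": joint speeds; "tau": joint torques, N m; "eef_pos": TCP position; "eef_rot": TCP orientation; "force": force on the tool from outside, world axes, zero at the start; "wrist_torque": the same for the moment, N m; "grip_width": finger opening in mm; "grasp_force": force on a finger pad.
Only numpy, scipy, OpenCV 4.12 (cv2) and the standard library are available. Lean on these libraries where they do the work, as an engineer would, in place of code of your own. Each camera call takes 0.05 s, during which the arm holds its last target. There are 200 camera calls.

## Working session

There is one attempt and no reset: what is moved stays moved. The work goes in short steps, each a Python script; the robot and the scene stay as the last script left them, time stands still between calls to the robot, and variables do not carry over. Pictures are saved under pics/ and viewed, at most 10 in all, crops included, and the job is handed in when it is done.

```bash
mkdir -p pics; python3 - <<'E'
from plant import ctrl,sensors,optics
import cv2,numpy as np
for n in("scene","top"):
    im,d=optics.grab_frame(n);cv2.imwrite(f"pics/{n}0.png",im[:,:,::-1]);np.save(f"pics/{n}0.npy",d)
    print(n,optics.camera_params(n))
print(optics.camera_params("wrist"),ctrl.tcp_to_tips)
E
```

```text
scene {'mtx': array([[424.11619145,   0.        , 316.80090439],
       [  0.        , 424.11619145, 200.63904389],
       [  0.        ,   0.        ,   1.        ]]), 'R': array([[-0.93555458, -0.35316602,  0.0033749 ],
       [-0.14694439,  0.38053817, -0.91301591],
       [ 0.32116192, -0.85467214, -0.40790999]]), 't': array([491.96044852, 228.22519434, 906.07795948])}
top {'mtx': array([[513.28854766,   0.        , 321.12210305],
       [  0.        , 513.28854766, 204.70228594],
       [  0.        ,   0.        ,   1.        ]]), 'R': array([[ 0.00134738, -0.99997347,  0.00715903],
       [-0.99863227, -0.00171969, -0.05225547],
       [ 0.0522664 , -0.00707883, -0.99860809]]), 't': array([ -56.65077627,  535.18850216, 1416.38728726])}
{'mtx': array([[302.03497261,   0.        , 313.86144909],
       [  0.        , 302.03497261, 202.75974424],
       [  0.        ,   0.        ,   1.        ]]), 'T_tool_cam': array([[ 1.31430918e-04, -9.58204700e-01, -2.86083442e-01,
         7.18120437e+01],
       [ 9.99999990e-01,  1.43161595e-04, -2.00892294e-05,
         1.10578406e+00],
       [ 6.02057558e-05, -2.86083437e-01,  9.58204709e-01,
        -1.38000327e+02],
       [ 0.00000000e+00,  0.00000000e+00,  0.00000000e+00,
         1.00000000e+00]])} 25.0
```

View pics/top0.png

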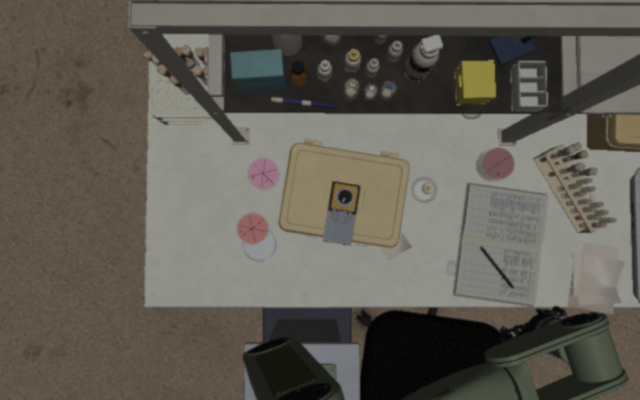

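View pics/scene0.png

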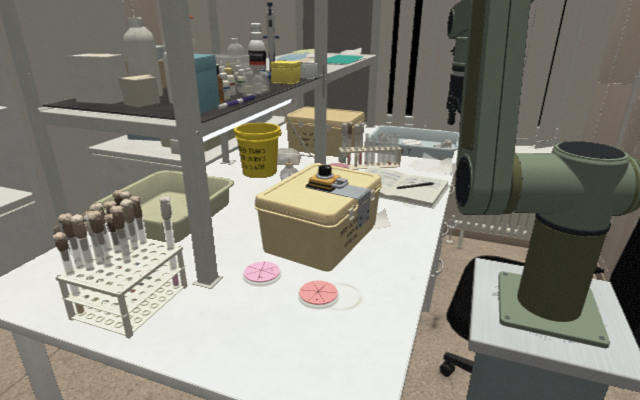

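The top view shows the box around (345,195), rotated a few degrees, with the lock knob at about (345,197), the hasp plate toward (340,228), the lamp at (424,189) and the dishes at (263,174) and (253,229). The scene view confirms that the lock lies on the lid, with a shelf behind it.

```bash
cat > h.py <<'E'
import numpy as np,cv2
from plant import ctrl,sensors,optics
def cast(cam,uv,z):
    "pixel(s) -> world point(s) on plane z, fixed camera"
    p=optics.camera_params(cam);return cast_(p['mtx'],p['R'].T,-p['R'].T@p['t'],uv,z)
def cast_(K,Rwc,c,uv,z):
    uv=np.atleast_2d(uv).astype(float);d=(Rwc@np.linalg.inv(K)@np.c_[uv,np.ones(len(uv))].T).T
    return c+d*((z-c[2])/d[:,2])[:,None]
def wrist():
    s=sensors.read_state();im,d=optics.grab_frame("wrist");p=optics.camera_params("wrist");T=p['T_tool_cam']
    R=np.array(s['eef_rot']);return im,d,(p['mtx'],R@T[:3,:3],np.array(s['eef_pos'])+R@T[:3,3])
def down(a):
    "tool down, tool y axis (closing) at world angle a"
    y=np.array([np.cos(a),np.sin(a),0]);z=np.array([0,0,-1.]);return np.c_[np.cross(y,z),y,z]
def depth_pts(K,Rwc,c,d):
    v,u=np.mgrid[:d.shape[0],:d.shape[1]];P=np.stack([(u-K[0,2])/K[0,0]*d,(v-K[1,2])/K[1,1]*d,d],-1)
    return P@Rwc.T+c
def mk(im,lo,hi): return cv2.inRange(cv2.cvtColor(im,cv2.COLOR_RGB2HSV),lo,hi)
E
python3 - <<'E'
from h import *
im=cv2.imread('pics/top0.png')[:,:,::-1].copy();d=np.load('pics/top0.npy')
p=optics.camera_params('top');W=depth_pts(p['mtx'],p['R'].T,-p['R'].T@p['t'],d)
ok=(d>0);lid=(ok&(abs(W[...,2]-158)<12)).astype(np.uint8)*255
lid[:130]=0;lid[260:]=0;lid[:,:270]=0;lid[:,415:]=0
c=max(cv2.findContours(lid,cv2.RETR_EXTERNAL,cv2.CHAIN_APPROX_NONE)[0],key=cv2.contourArea)
g=cast('top',c[:,0],155)[:,:2].astype(np.float32);print('lid',cv2.minAreaRect(g))
o=mk(im,(8,130,90),(25,255,255));o[:170]=0;o[225:]=0;o[:,:320]=0;o[:,370:]=0
v,u=np.nonzero(o);print('brass',len(u),cv2.minAreaRect(cast('top',np.c_[u,v],185)[:,:2].astype(np.float32)))
print('knobpt',cast('top',[(345,197)],212))
h=ok&(W[...,2]>190)
for y in (-200,-100,0,100,200):
    m=h&(abs(W[...,1]-y)<50)&(W[...,0]>300)
    for x in range(300,1000,50):
        k=m&(abs(W[...,0]-x-25)<25)
        if k.any(): print(y,x,W[k][:,2].min().round(),W[k][:,2].max().round())
print(W[197,345],W[235,340],W[189,424])
E
```

```text
lid ((549.0751342773438, -112.27073669433594), (305.19549560546875, 236.18238830566406), 80.94783782958984)
brass 213 ((545.4839477539062, -111.6494140625), (58.18840408325195, 61.96083450317383), 80.5702896118164)
knobpt [[ 543.56142154 -111.80322785  212.        ]]
-200 700 339.0 818.0
-200 750 369.0 816.0
-200 800 369.0 548.0
-200 850 369.0 420.0
-100 450 190.0 191.0
-100 500 190.0 219.0
-100 550 190.0 218.0
-100 700 337.0 818.0
-100 750 369.0 815.0
-100 800 368.0 460.0
-100 850 369.0 439.0
0 700 369.0 818.0
0 750 369.0 814.0
0 800 370.0 491.0
0 850 370.0 431.0
100 700 368.0 818.0
100 750 369.0 813.0
100 800 369.0 491.0
100 850 369.0 380.0
200 700 190.0 818.0
200 750 350.0 812.0
200 800 191.0 377.0
200 850 190.0 377.0
200 900 199.0 224.0
[ 543.44683322 -111.71203421  213.69801631] [ 452.01238811 -101.99894823  160.26250474] [ 573.26646506 -327.24994538   91.61118321]
```

```bash
python3 - <<'E'
from h import *
b=np.deg2rad(-9.2)
for a in np.deg2rad(np.arange(-180,181,30)):
    q=ctrl.solve_ik([545,-112,330],down(b+a)); print(np.rad2deg(a).round(),None if q is None else np.round(q,2))
P=[500,-105,330]
ctrl.move_ptp(P,down(b+np.pi/2) if abs(ctrl.solve_ik(P,down(b+np.pi/2))[5])<abs(ctrl.solve_ik(P,down(b-np.pi/2))[5]) else down(b-np.pi/2))
im,d,cam=wrist();cv2.imwrite('pics/w1.png',im[:,:,::-1]);np.savez('pics/w1.npz',im=im,d=d,K=cam[0],R=cam[1],c=cam[2])
s=sensors.read_state();print(s['t'],s['eef_pos'],s['eef_rot'],s['q'])
E
```

```text
-180.0 None
-150.0 [-0.36  0.11  1.46 -0.    1.57  2.42]
-120.0 [-0.36  0.11  1.46 -0.    1.57  1.9 ]
-90.0 [-0.36  0.11  1.46 -0.    1.57  1.37]
-60.0 [-0.36  0.11  1.46 -0.    1.57  0.85]
-30.0 [-0.36  0.11  1.46 -0.    1.57  0.33]
0.0 [-0.36  0.11  1.46 -0.    1.57 -0.2 ]
30.0 [-0.36  0.11  1.46 -0.    1.57 -0.72]
60.0 [-0.36  0.11  1.46 -0.    1.57 -1.24]
90.0 [-0.36  0.11  1.46 -0.    1.57 -1.77]
120.0 [-0.36  0.11  1.46 -0.    1.57 -2.29]
150.0 [-0.36  0.11  1.46 -0.    1.57 -2.82]
180.0 None
1.925 [ 499.78742305 -105.76622041  329.65411797] [[ 9.86952823e-01 -1.61008386e-01 -6.52460723e-04]
 [-1.61008441e-01 -9.86953029e-01 -3.31748990e-05]
 [-6.38606649e-04  1.37793744e-04 -9.99999787e-01]] [-3.77924691e-01  9.79989540e-03  1.56444852e+00 -2.71587991e-04
  1.56793841e+00  1.35458482e+00]
```

View pics/w1.png

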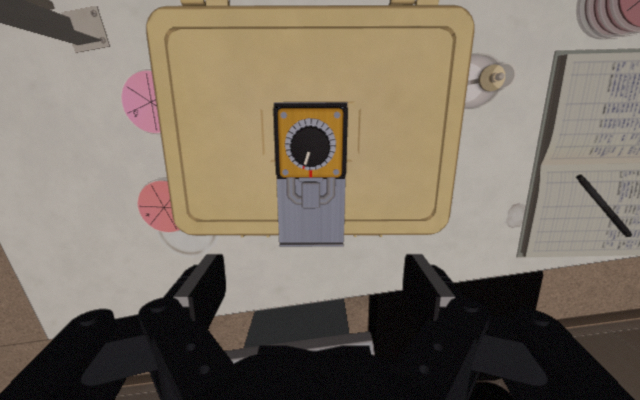

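The wrist view shows the box nearly square to the image, with the knob at (310,146), the lock body spanning (275-347, 103-180) and the shackle bow at about (311,205) around the stud (311,193). Next I'll measure these and look at an enlarged crop.

```bash
python3 - <<'E'
from h import *
z=np.load('pics/w1.npz');im=z['im'];cam=(z['K'],z['R'],z['c'])
cv2.imwrite('pics/w1c.png',cv2.resize(im[90:255,260:365][:,:,::-1],None,fx=3.6,fy=3.6,interpolation=cv2.INTER_CUBIC))
roi=np.zeros((400,640),np.uint8);roi[95:182,265:355]=255
o=mk(im,(8,120,100),(28,255,255))&roi
o[:, :278]=0;o[:,344:]=0;o[:108]=0
v,u=np.nonzero(o);r=cv2.minAreaRect(cast_(*cam,np.c_[u,v],185)[:,:2].astype(np.float32));print('brass',r)
g=cv2.cvtColor(im,cv2.COLOR_RGB2GRAY);k=((g<60)*255).astype(np.uint8);k[:120]=0;k[172:]=0;k[:,:284]=0;k[:,337:]=0
c=max(cv2.findContours(k,cv2.RETR_EXTERNAL,cv2.CHAIN_APPROX_NONE)[0],key=cv2.contourArea)
(cx,cy),rad=cv2.minEnclosingCircle(c);print('knob',cx,cy,rad,cast_(*cam,[(cx,cy)],212),'diam',rad*2*(cam[2][2]-212)/302)
W=depth_pts(*cam,z['d'])
print('depth z knob,stud,plate',[W[y,x].round(1) for x,y in((310,146),(311,193),(311,225),(311,205))])
h=mk(im,(15,40,120),(30,255,255))
l=((z['d']>0)&(abs(W[...,2]-158)<8)).astype(np.uint8)*255
c=max(cv2.findContours(l,cv2.RETR_EXTERNAL,cv2.CHAIN_APPROX_NONE)[0],key=cv2.contourArea)
print('lid',cv2.minAreaRect(cast_(*cam,c[:,0],155)[:,:2].astype(np.float32)))
E
```

```text
brass ((544.7318725585938, -110.97529602050781), (58.36949157714844, 60.89423751831055), 80.76570129394531)
knob 310.3341979980469 145.98214721679688 20.446876525878906 [[ 545.27093625 -111.52312848  212.        ]] diam 34.617460200149
depth z knob,stud,plate [array([ 545.2, -111.2,  210.8]), array([ 498.7, -104.2,  187.4]), array([456.3, -96.9, 160.4]), array([ 486.5, -102.2,  186.3])]
lid ((546.599365234375, -110.89659118652344), (303.7159118652344, 237.7034454345703), 80.89552307128906)
```

View pics/w1c.png

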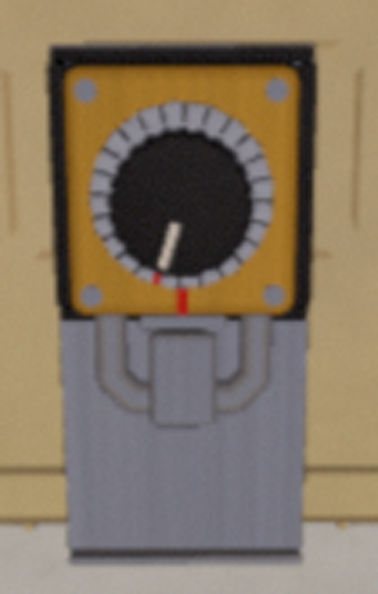

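```bash
python3 - <<'E'
from h import *
b=np.deg2rad(-9.2);K=np.array([545.3,-111.5]);a=np.deg2rad(-30)
ctrl.move_ptp([*K,260],down(b+a)); ctrl.gripper_to(46,40)
hit=ctrl.move_l([*K,208],vel=25,threshold=3)
s=sensors.read_state();print(hit,s['eef_pos'],s['force'],s['grip_width'])
if hit or s['eef_pos'][2]>207:
    z=s['eef_pos'][2]+(3.5 if hit else 0);ctrl.move_l([*K,z],vel=30)
    ctrl.gripper_to(20,40);ctrl.hold(.2)
    s=sensors.read_state();print('grip',s['eef_pos'],s['grip_width'],s['grasp_force'],s['force'],s['wrist_torque'],s['t'])
    im,d,cam=wrist();cv2.imwrite('pics/w2.png',im[:,:,::-1])
E
```

```text
False [ 545.38870603 -111.53958102  208.1618857 ] [-0.72613331 -0.22800327 -0.52945739] 46.19455563068287
grip [ 545.01147608 -111.21184478  208.49933651] 31.520937988281997 39.64962601661682 [-4.14855228  0.93495497  5.26033212] [0.45358822 0.69684474 0.0075884 ] 6.325
```

```bash
python3 - <<'E'
from h import *
b=np.deg2rad(-9.2);a0=b+np.deg2rad(-30);s0=sensors.read_state();P=np.array([545.1,-111.3,208.5])
q=list(s0['q']);t0=s0['wrist_torque'][2];n=0
for i in range(1,27):
    ctrl.move_l(P,down(a0-0.06*i),vel=30)
    s=sensors.read_state();dt=s['wrist_torque'][2]-t0
    y=s['eef_rot'][:,1] if hasattr(s['eef_rot'],'shape') else np.array(s['eef_rot'])[:,1]
    print(i,round(s['t'],2),round(0.06*i,2),round(a0-np.arctan2(y[1],y[0]),3),round(dt,3),np.round(s['force'],1))
    if abs(dt)>0.3: n+=1
    if n>=2: break
im,d,cam=wrist();cv2.imwrite('pics/w3.png',im[:,:,::-1])
E
```

```text
1 6.62 0.06 0.059 -0.067 [-2.5  2.3  4.7]
2 6.88 0.12 0.118 -0.057 [-3.9  1.9  5.1]
3 7.12 0.18 0.178 -0.136 [-4.2  2.7  5. ]
4 7.38 0.24 0.238 -0.028 [-3.5  2.6  4.7]
5 7.62 0.3 0.298 -0.043 [-4.6  3.1  4.4]
6 7.88 0.36 0.358 -0.147 [-4.4  3.3  4.8]
7 8.12 0.42 0.418 -0.132 [-4.5  3.5  5.8]
8 8.38 0.48 0.478 -0.092 [-5.4  3.1  5.2]
9 8.62 0.54 0.538 -0.016 [-4.7  2.7  5.5]
10 8.88 0.6 0.598 -0.028 [-5.5  3.1  6.4]
11 9.12 0.66 0.658 -0.01 [-5.6  3.3  5.5]
12 9.38 0.72 0.718 -0.054 [-5.5  4.   6.1]
13 9.62 0.78 0.778 0.049 [-5.   3.2  5.1]
14 9.88 0.84 0.837 0.119 [-5.5  4.7  5.6]
15 10.12 0.9 0.898 0.018 [-5.9  4.2  6.3]
16 10.38 0.96 0.958 -0.012 [-4.5  4.9  6.5]
17 10.62 1.02 1.018 -0.031 [-6.3  4.   6.1]
18 10.88 1.08 1.078 -0.019 [-5.3  5.   5.9]
19 11.12 1.14 1.138 -0.077 [-5.2  4.2  6.2]
20 11.38 1.2 1.198 -0.079 [-5.3  4.4  5.7]
21 11.62 1.26 1.258 -0.03 [-5.   4.8  5.2]
22 11.88 1.32 1.318 0.015 [-5.2  6.   6.2]
23 12.12 1.38 1.378 -0.052 [-5.9  4.1  5.9]
24 12.38 1.44 1.438 -0.085 [-5.   4.8  6.3]
25 12.62 1.5 1.498 -0.051 [-5.2  5.8  5.5]
26 12.88 1.56 1.558 -0.016 [-4.6  5.5  6. ]
```

View pics/w3.png

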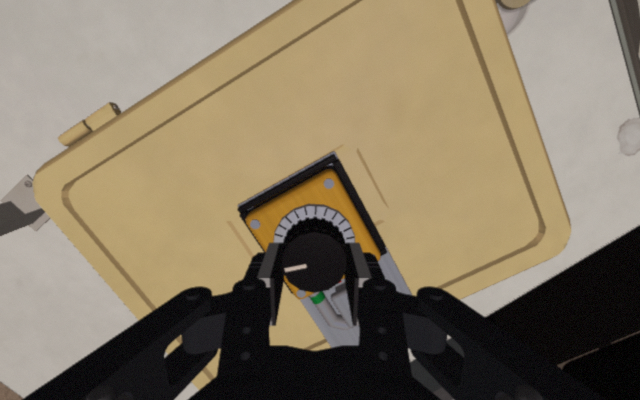

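The green band on the shackle leg at (318,298) shows that the lock has clicked out. I'll release the knob and look at the shackle.

```bash
python3 - <<'E'
from h import *
b=np.deg2rad(-9.2)
ctrl.gripper_to(60);ctrl.move_l([545.1,-111.3,262],vel=150)
ctrl.move_l([500,-104,285],down(b-np.pi/2),vel=150)
im,d,cam=wrist();np.savez('pics/w4.npz',im=im,d=d,K=cam[0],R=cam[1],c=cam[2])
uv=lambda p:(cam[0]@(cam[1].T@(np.array(p)-cam[2])))
X=np.array([np.cos(b),np.sin(b),0])
c=uv(np.array([545.3,-111.5,174])-50*X);u,v=(c[:2]/c[2]).astype(int)
x0,y0=max(u-60,0),max(v-85,0);cv2.imwrite('pics/w4c.png',cv2.resize(im[y0:y0+150,x0:x0+120][:,:,::-1],None,fx=4,fy=4,interpolation=cv2.INTER_CUBIC))
print(x0,y0,u,v,sensors.read_state()['t'])
E
```

```text
252 120 312 205 14.5333
```

View pics/w4c.png

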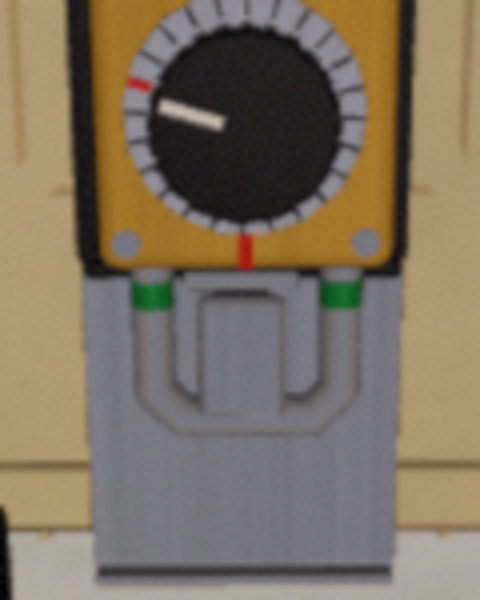

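```bash
python3 - <<'E'
from h import *
b=np.deg2rad(-9.2);X=np.array([np.cos(b),np.sin(b)])
z=np.load('pics/w4.npz');cam=(z['K'],z['R'],z['c'])
p=lambda x,y,h:cast_(*cam,[(252+x/4,120+y/4)],h)[0,:2]
L,R,B=p(135,370,174),p(360,370,174),p(246,434,174)
print('width',np.linalg.norm(L-R),'mid',(L+R)/2,'bow',B,'bow in lock frame',(B-[545.3,-111.5])@X,(B-[545.3,-111.5])@[-X[1],X[0]])
mid=(L+R)/2;Y=np.array([-X[1],X[0]])
G=B+11*X; G=G+Y*((mid-G)@Y);print('grip',G)
assert 44<np.linalg.norm(L-R)<54
R_=down(b-np.pi/2)
ctrl.gripper_to(64,30);ctrl.move_l([*G,225],R_,vel=120)
hit=ctrl.move_l([*G,183],R_,vel=30,threshold=4);s=sensors.read_state();print(hit,s['eef_pos'],s['force'])
if not hit:
    ctrl.gripper_to(40,30);s=sensors.read_state();print(s['grip_width'],s['grasp_force'],s['force'])
    if s['grip_width']>43:
        for k in range(1,9):
            e=G-X*3.2*k;ctrl.move_l([*e,183],R_,vel=30)
            s=sensors.read_state();f=np.array(s['force']);print(k,(np.array(s['eef_pos'])[:2]-G)@X,f[:2]@X,f[2])
            if abs(f[:2]@X)>25:break
        ctrl.hold(.3)
        im,d,cam=wrist();cv2.imwrite('pics/w5.png',im[:,:,::-1]);print(s['t'])
E
```

```text
width 48.63107147674173 mid [ 489.1487486  -103.59795402] bow [ 474.57331389 -100.88410517] bow in lock frame -71.514158638152 -0.8285318042891203
grip [ 485.3760781  -102.98691473]
False [ 485.55426029 -103.04903974  183.24184504] [ 0.53356381  0.48298366 -0.06086993]
39.79755068231922 0.0 [ 0.89065222  0.01184124 -0.65452912]
```

The gripper closed to 40 mm with no force, so it missed the bars. I'll look before retrying.

```bash
python3 - <<'E'
from h import *
im,d,cam=wrist();im2,d2=optics.grab_frame('scene');
cv2.imwrite('pics/c6.png',np.vstack([im[180:400,120:520][:,:,::-1],cv2.resize(im2[140:230,290:430],(400,257),interpolation=cv2.INTER_CUBIC)[:,:,::-1]]))
E
```

```text
(no output)
```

View pics/c6.png

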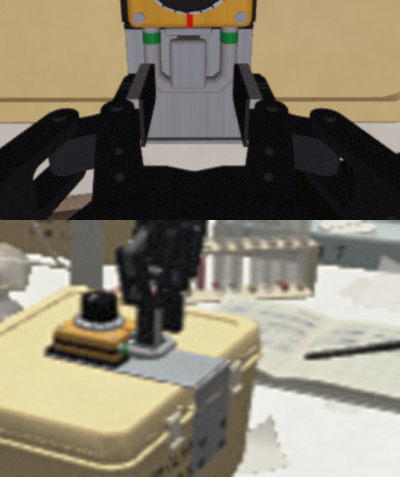

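The fingertips (rows 60–70 in the wrist crop) still stand above the shackle bars. I'll reopen and descend further with a force guard.

```bash
cat > pull.py <<'E'
from h import *
b=np.deg2rad(-9.2);X=np.array([np.cos(b),np.sin(b)]);G=np.array([485.4,-103.0]);R_=down(b-np.pi/2)
ctrl.gripper_to(60,30)
hit=ctrl.move_l([*G,171],R_,vel=20,threshold=4);s=sensors.read_state();print(hit,s['eef_pos'],s['force'])
z=s['eef_pos'][2]+(1.5 if hit else 0)
ctrl.move_l([*G,z],R_,vel=20)
ctrl.gripper_to(36,30);s=sensors.read_state();print(z,s['grip_width'],s['grasp_force'],s['force'])
if s['grasp_force']>10 and s['grip_width']>42:
    for k in range(1,9):
        e=G-X*3.2*k;ctrl.move_l([*e,z],R_,vel=30)
        s=sensors.read_state();f=np.array(s['force']);print(k,(np.array(s['eef_pos'])[:2]-G)@X,f[:2]@X,f[2])
        if abs(f[:2]@X)>25:break
    ctrl.hold(.3)
im,d,cam=wrist();im2,_=optics.grab_frame('scene')
cv2.imwrite('pics/c7.png',np.vstack([im[180:400,120:520][:,:,::-1],cv2.resize(im2[140:230,290:430],(400,257),interpolation=cv2.INTER_CUBIC)[:,:,::-1]]));print(s['t'])
E
python3 pull.py
```

```text
False [ 485.46157078 -103.00515173  171.01048161] [ 0.74742502 -0.21093973 -1.13469273]
171.01048160579572 47.492896901757916 30.258732810616493 [-1.86841555  4.87484835  4.75796894]
1 -2.8197844884767393 -0.47950024502234184 4.923842583480247
2 -6.037439813184406 -0.11238006295177061 3.2180152228517036
3 -9.236086800450316 -1.0624869555494978 3.246275596471944
4 -12.487303458662481 -0.9194413602377215 4.476562389709562
5 -15.739974856622437 0.7191723500539925 3.2858005329346147
6 -17.43700544093124 4.003435843402237 1.4146171673324515
7 -17.67339886755956 10.853984530756012 -4.590450184334305
8 -19.546989940884085 14.820569104074563 -5.414084249627112
21.075
```

View pics/c7.png

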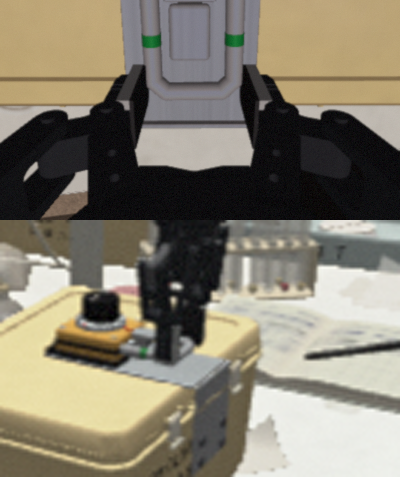

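The shackle is out: the green bands at (152,42) and (234,42) have moved well forward, and the bow at row 98 is clear of the stud. I'll release it, verify the extension and regrip the knob lower down.

```bash
python3 - <<'E'
from h import *
b=np.deg2rad(-9.2);X=np.array([np.cos(b),np.sin(b)]);R_=down(b-np.pi/2)
ctrl.gripper_to(64,80)
p=np.array(sensors.read_state()['eef_pos']);ctrl.move_l([p[0],p[1],285],vel=150)
ctrl.move_l([500,-104,285],vel=100)
im,d,cam=wrist();np.savez('pics/w8.npz',im=im,d=d,K=cam[0],R=cam[1],c=cam[2])
g=cv2.cvtColor(im,cv2.COLOR_RGB2GRAY);k=((g<60)*255).astype(np.uint8);k[:110]=0;k[180:]=0;k[:,:288]=0;k[:,338:]=0
c=max(cv2.findContours(k,cv2.RETR_EXTERNAL,cv2.CHAIN_APPROX_NONE)[0],key=cv2.contourArea)
(cx,cy),r=cv2.minEnclosingCircle(c);print('knob',cx,cy,cast_(*cam,[(cx,cy)],212),'diam',2*r*(cam[2][2]-212)/302)
m=mk(im,(45,100,40),(85,255,255));v,u=np.nonzero(m[150:260,280:345]);print('green bands',len(u))
P=cast_(*cam,np.c_[u+280,v+150],178)[:,:2]-[545.3,-111.5]
print('band x range in lock frame',(P@X).min(),(P@X).max(),sensors.read_state()['t'])
z=np.load('pics/w4.npz');c4=(z['K'],z['R'],z['c']);m=mk(z['im'],(45,100,40),(85,255,255));v,u=np.nonzero(m[150:260,280:345])
P=cast_(*c4,np.c_[u+280,v+150],178)[:,:2]-[545.3,-111.5];print('before',(P@X).min(),(P@X).max())
E
```

```text
knob 312.89263916015625 152.86810302734375 [[ 544.61587133 -111.84380655  212.        ]] diam 34.61622845006176
green bands 117
band x range in lock frame -58.704048771337035 -53.29597564372058 23.3
before -41.635573027866585 -35.646819435776756
```

```bash
python3 - <<'E'
from h import *
a=np.load('pics/w4.npz');e=np.load('pics/w8.npz');f=lambda z:cv2.resize(z['im'],None,fx=4,fy=4,interpolation=cv2.INTER_CUBIC)
A,E=f(a),f(e)
for n,(y0,y1,x0,x1) in dict(band=(184,202,282,296),band2=(184,202,330,346),lid=(160,195,180,250),screws=(170,187,270,352)).items():
    r=cv2.matchTemplate(E,A[4*y0:4*y1,4*x0:4*x1],cv2.TM_CCOEFF_NORMED)
    r[:, :4*x0-24]=-1;r[:,4*x0+24:]=-1
    _,s,_,l=cv2.minMaxLoc(r);print(n,s,l[0]/4-x0,l[1]/4-y0,'mm',(l[1]/4-y0)*(a['c'][2]-176)/302)
E
```

```text
band 0.7682194709777832 0.75 19.5 mm 15.862927719032953
band2 0.7150350213050842 0.0 19.25 mm 15.659556850840225
lid 0.5803937911987305 0.75 0.0 mm 0.0
screws 0.982677698135376 0.0 1.75 mm 1.4235960773491114
```

The measured extension is only about 23–24 mm, which is marginal, so I'll pull again slightly higher to be sure it reaches the end stop.

```bash
python3 - <<'E'
from h import *
b=np.deg2rad(-9.2);X=np.array([np.cos(b),np.sin(b)]);G=np.array([485.4,-103.0])-16*X;R_=down(b-np.pi/2)
ctrl.gripper_to(62,50);ctrl.move_l([*G,215],R_,vel=150);hit=ctrl.move_l([*G,174],R_,vel=50,threshold=5)
z=174 if not hit else sensors.read_state()['eef_pos'][2]+1
ctrl.gripper_to(36,50);s=sensors.read_state();print(hit,z,s['grip_width'],s['grasp_force'],s['force'])
if s['grasp_force']>15 and s['grip_width']>42:
    for k in range(1,8):
        e=G-X*2*k;ctrl.move_l([*e,z],R_,vel=20)
        s=sensors.read_state();f=np.array(s['force']);print(k,(np.array(s['eef_pos'])[:2]-G)@X,f[:2]@X,f[2],s['eef_pos'][2])
        if f[:2]@X>28:break
    ctrl.hold(.2)
ctrl.gripper_to(64)
p=np.array(sensors.read_state()['eef_pos']);ctrl.move_l([p[0],p[1],285],R_,vel=150)
ctrl.move_l([500,-104,285],R_,vel=100)
im,d,cam=wrist();np.savez('pics/w9.npz',im=im,d=d,K=cam[0],R=cam[1],c=cam[2])
m=mk(im,(45,100,40),(85,255,255));v,u=np.nonzero(m[150:260,280:345])
P=cast_(*cam,np.c_[u+280,v+150],178)[:,:2]-[545.3,-111.5];print('bands',(P@X).min(),(P@X).max(),sensors.read_state()['t'])
cv2.imwrite('pics/w9c.png',cv2.resize(im[120:270,252:372][:,:,::-1],None,fx=4,fy=4,interpolation=cv2.INTER_CUBIC))
E
```

```text
False 174 44.95958089202176 50.10804399847984 [-0.92574637  3.90725359  3.30138077]
1 -0.04942128548860096 3.4218255801512614 0.7109571201916797 174.84915752292915
2 -0.11728319162548963 7.619294562602014 -0.9057355754243356 175.3935736078093
3 -0.2109290824448605 12.964404986199254 -2.6304169828287467 175.93344497111138
4 -6.582148592190209 1.2483001716590285 3.079700718712865 175.02051401437708
5 -10.055369157625426 0.7330068751145614 2.583475377684067 174.10493308838178
6 -12.736899740825589 0.8347083602485081 2.547754368417328 173.601601504139
7 -14.768710297755913 -0.29811683153334434 2.098817899648572 173.5457570563121
bands -57.820583564629544 -51.53467949941755 29.3333
```

View pics/w9c.png

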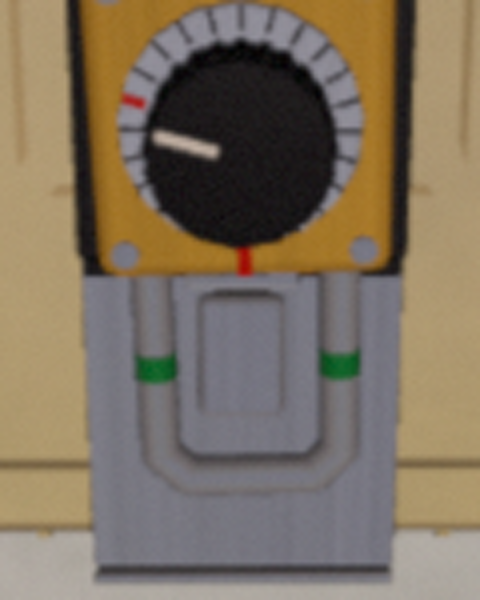

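The shackle is at its end stop: it held at 13 N and then the fingers slipped off the bow. The lock now seems tipped slightly, with its rear raised. I'll check that with depth and then grip the knob.

```bash
python3 - <<'E'
from h import *
b=np.deg2rad(-9.2);X=np.array([np.cos(b),np.sin(b)]);Y=np.array([-X[1],X[0]])
for n in('w4','w8','w9'):
    z=np.load(f'pics/{n}.npz');cam=(z['K'],z['R'],z['c']);W=depth_pts(*cam,z['d'])
    o=mk(z['im'],(8,120,90),(25,255,255));o[:90]=0;o[192:]=0;o[:,:268]=0;o[:,356:]=0
    o=cv2.erode(o,np.ones((3,3)))>0;P=W[o];L=np.c_[(P[:,:2]-[545.3,-111.5])@X,(P[:,:2]-[545.3,-111.5])@Y,np.ones(len(P))]
    k=abs(P[:,2]-np.median(P[:,2]))<10;c,_,_,_=np.linalg.lstsq(L[k],P[k,2],rcond=None)
    g=(W[...,2]>np.median(P[:,2])+20)&(z['d']>0);g[:90]=0;g[200:]=0;g[:,:280]=0;g[:,345:]=0
    Q=W[g];print(n,k.sum(),'slope x,y, z0',c.round(3),'x range',L[k,0].min(),L[k,0].max(),'knob top',np.median(Q,0),(Q[:,:2].max(0)+Q[:,:2].min(0))/2,Q[:,2].min(),Q[:,2].max())
E
```

```text
w4 2205 slope x,y, z0 [-3.00000e-03  2.00000e-03  1.83961e+02] x range -30.403033266625613 30.862859023101056 knob top [ 546.18941172 -111.76145111  211.63907348] [ 545.52199064 -111.70721314] 205.14969390242575 214.01251461224885
w8 2165 slope x,y, z0 [-1.00000e-03  2.00000e-03  1.83894e+02] x range -32.2985274227817 29.361542549325687 knob top [ 544.72959612 -111.31121189  211.54931964] [ 543.77044548 -111.25047352] 204.39135200073628 214.33888386217512
w9 2227 slope x,y, z0 [9.00000e-02 2.00000e-03 1.86948e+02] x range -32.17458677495423 29.298146612686804 knob top [ 542.59711903 -110.34267221  214.34001901] [ 542.10683816 -110.04791238] 208.02232455177736 217.56046208150227
```

```bash
python3 - <<'E'
from h import *
b=np.deg2rad(-9.2);K=np.array([543.0,-110.6]);R_=down(b)
ctrl.move_ptp([*K,262],R_);ctrl.gripper_to(50,70)
hit=ctrl.move_l([*K,202],vel=40,threshold=4);s=sensors.read_state();print(hit,s['eef_pos'],s['force'])
z=s['eef_pos'][2]+(3 if hit else 0);ctrl.move_l([*K,z],vel=30)
ctrl.gripper_to(20,70);s=sensors.read_state();print('grip',s['grip_width'],s['grasp_force'],s['force'],s['eef_pos'],s['t'])
if s['grasp_force']>20 and s['grip_width']>28:
    ctrl.move_l([*K,z+15],vel=25);s=sensors.read_state();print(s['force'],s['grip_width'])
    ctrl.move_l([*K,z+105],vel=60);ctrl.hold(.3);s=sensors.read_state();print(s['force'],s['grip_width'],s['eef_pos'],s['t'])
im2,d2=optics.grab_frame('scene');np.save('pics/s10.npy',d2);cv2.imwrite('pics/s10.png',cv2.resize(im2[90:240,250:450],None,fx=3.5,fy=3.5,interpolation=cv2.INTER_CUBIC)[:,:,::-1])
E
```

```text
False [ 543.23136511 -110.67357496  202.36327443] [-0.35677247  0.47023516 -0.17700573]
grip 31.32011974671896 68.61972212791443 [-4.18479972  0.85105807  5.25297021] [ 542.54187161 -110.36768542  203.00263405] 33.2167
[ 0.1591943  -0.3375595  -3.82003024] 31.148548967142233
[ 0.02321031 -0.6142983  -3.51955419] 31.525765473146798 [ 542.95233761 -110.58598296  307.21840931] 35.9167
```

View pics/s10.png

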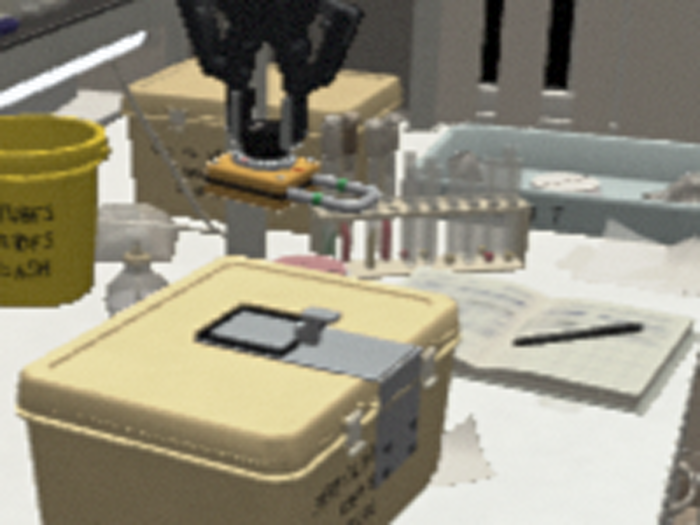

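The lock hangs level in the fingers above the box with its shackle extended, and the force reading of about 3.8 N matches its weight. Handing in.

```bash
python3 -c "
from plant import ctrl,sensors
print(ctrl.finish_job(),sensors.read_state()['t'])"
```

```text
the job is handed in; nothing more can be done
the job is handed in; nothing more can be done
```

The lock was unlocked, its shackle pulled to the end stop, and the job handed in at about 36 s with the lock held level roughly 10 cm above the lid, shackle open; the judge's result was not shown to me.

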